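# Fill the cupcake tray and clip on its price card

## Task

Get the cupcake tray ready for sale: first stand the loose red cupcake upright in the tray's empty compartment, centred on the white paper disc. Then lift the red price clip up and off its peg, squeeze it open and push it fully down onto the middle of the tray's far wall (the customers' side, away from the robot), upright and square to the wall, with its card hanging outside the tray, and let it spring shut there. Leave the black clip and the other cupcakes as they are.

Things in the scene. Friction and masses are not known exactly. Their poses are not given: they have to be found in the camera images.
- cupcake: the loose cupcake: straight round case 54 mm in diameter and 44 mm high, white with red ribs, red frosting up to 66 mm and a yellow bead to 72 mm; about 90 g. It stands on a round wooden board (90 mm across, 10 mm thick) on the counter between tray and stand. Origin: centre of its underside, z up.
- doily: white paper disc, 66 mm across, 2 mm thick, fixed on the floor of the tray's one empty compartment. Which of the three compartments is empty varies. Origin: centre of its underside (6 mm above the table).
- tray: fixed open wooden tray, 145 mm (its x) by 290 mm (y), 55 mm high, floor 6 mm, walls 7 mm thick. Three compartments along y, each 131 (x) by 88 mm, centred at y = -93, 0, +93 mm; low dividers between, tops 21 mm above the table. Origin: centre of its underside; +x points away from the robot (turned up to 0.2 rad), to the customers' side.
- tray_front (a point): the middle of the top edge of the tray's far (+x) wall, centred in the wall's 7 mm thickness, 55 mm above the table; axes as the tray's (x out of the tray, y along the wall). The clip may ride up about 4 mm as it is let go, which is allowed.
- cake_a: one of the two similar cupcakes already in the tray; to be left alone. Origin: centre of underside.
- cake_b: the other cupcake already in the tray; to be left alone. Origin: centre of underside.
- stand: fixed dark steel stand, two round pegs (7 mm thick) pointing to its -x (robot side) at its y = -65 and +65 mm. Clips hang at its x = 0. Behind, at x = +70 mm, a cross bar joins the pegs, its top 182 mm above the table. Origin: on the table, midway between the hanging spots. To unhook: raise the clip 12 to 20 mm (15 is best), then draw it along the stand's -x by 50 mm or more.
- peg_left (a point): hanging spot of the +y peg, on the peg's axis, 170 mm above the table. The upturned tip ends 29 mm to the stand's -x, its top 13.5 mm above this point. From here the peg rises 6 mm to the cross bar.
- peg_right (a point): the same point of the -y peg.
- clip: red sprung price clip, about 65 g, hanging by a wire bail on one of the pegs (which one varies). Origin: centre of its steel hinge pin (8 mm thick, 30 mm long, along its x). z up, tails above, jaws below; on the peg its x, y are the stand's. On the wall it is fully down when the pin rests on the edge (origin 4 mm above it), x along the wall, +y (card side) out of the tray.
- clip_tails (a point): the grip point, 28 mm above the pin, between the two tails on the +y and -y sides. Tails: 22 mm wide (x), from 8 to 48 mm above the pin; shut they splay to about 55 mm across at the top, 33 mm at the bottom; squeezed fully together along y, outer faces are parallel and 32 mm apart, and the jaws are open. Keep fingertips 4 mm or more above the pin.
- clip_bail (a point): middle of the bar of the wire bail, an arch between the tails, 36 mm above the pin, 15 mm wide (y), wire 4 mm thick; the peg runs through it along clip x, with 23 mm of free height.
- clip_jaws (a point): between the jaws' rubber pads, 30 mm below the pin; pads reach from 25 to 35 mm below it, 24 mm wide (x), 2 mm apart when shut and about 17 mm (y) when squeezed open.
- clip_card (a point): centre of the outer face of the price card: red plate with a white face, 64 mm (clip x) by 40 mm high, 3 mm thick, fixed on the +y lever of the red clip, 12 to 52 mm below the pin and about 18 mm out along +y.
- clip_card_lever (a joint): the card-side (+y) lever of the red clip: 0 rad as sprung shut on nothing, 0.26 rad squeezed fully open (hard stop); about 0.09 rad when clamped on the 7 mm tray wall. The spring needs about 5 to 9 N at the tail.
- clip_back_lever (a joint): the back (-y) lever of the red clip: 0 rad as sprung shut on nothing, 0.26 rad squeezed fully open (hard stop); about 0.09 rad when clamped on the 7 mm tray wall. The spring needs about 5 to 9 N at the tail.
- clip_other: the black clip, same form with a black card, on the other peg; to be left hanging. Origin: centre of its hinge pin.
There are look-alikes about, which are no part of the job. What is shaped like the cupcake but green or turquoise is not meant.

How it is judged:
By the outcome, as a careful person would: the job done as asked, in the order asked, and still so for the second after the job is handed in, with the robot touching nothing.
It also fails if it takes over 61 s, if anything falls off the work surface, if the arm or the gripper's body presses on something with over 40 N, if the wrist force passes 120 N, or if a joint passes its speed limit or range.

## Robot

A 6-joint arm with a two-finger parallel gripper is mounted at the origin on the work surface. World frame = base frame: x ahead of the robot, y to its left, z up, the work surface at z = 0. Lengths are in m, angles in degrees, forces in N, time in s.
With the tool pointing down it reaches from about 0.3 to 0.75 m from the base axis. Payload 8.5 kg.
Tool frame: the origin (TCP) lies midway between the tips of the shut fingers; the grasp point (between the pads) lies 19 mm behind it; z points along the fingers, y is the line along which they close (so a half turn about z gives the same grasp; the last joint's range is limited). The gripper opens to 85 mm and grips with 20 to 120 N. Pads are 22 mm wide; open, the fingers measure 114 mm over their backs; the gripper's body (76 mm by 85 mm) begins 54 mm behind the grasp point. The pads swing forward as they close: fully open they stand 13 mm farther back than shut.
Start: joints at [-78.455, 21.807, 74.336, -0, 83.858, -12.336], TCP at [0.223, -0.503, 0.231] pointing down, gripper open.
Joint ranges: [-178.18, 178.18], [-50.72, 133.34], [12.68, 142.11], [-81.47, 261.47], [9.98, 163.14], [-165.26, 165.26]. Speed limits (degrees/s): [136.94, 136.94, 180, 180, 180, 180].

## Interface

Orientations are given as a 3x3 rotation matrix whose columns are the frame's x, y, z axes.
In Python, from rig import env gives the robot as it stands. The module is installed in compiled form; this text tells all that it offers.
- The arm moves only by the tool jog_arm, never from a script. Its argument "targets" is a list of rows, each a list of 6 numbers: the shift along the tool's x, y, z in cm, then the turn, a rotation vector about the tool's x, y, z in degrees. A call has 1 to 8 rows; each row is the pose to reach, as a shift and turn from the pose commanded when the call began, along the tool's axes at that moment; what a row does not reach only later rows make up. A row lasts 1/12 s, in which the tool goes at most 41.7 mm and 7.16 degrees, less where a joint would pass 70% of its speed; a pose out of reach is approached as far as the arm can. A call with a gripper value outside its range is refused whole. "hand" is the opening, from 0 (shut) to 1 (fully open), set as the call begins (left out, the last holds). The fingers move at their own pace and stop on an object; "newtons" is the grip in N (left out, the last holds). Time passes only in rows, so rows that repeat a pose let the fingers close. It gives the time, the measured TCP pose, the force, the opening and the grip force at its end, in the units of the state.
- env.observe(): the state, without advancing time (a new reading comes with each control period).
- env.get_image(name): name is "scene" or "top" or "wrist"; returns a dict with "frame" (480x640x3 uint8, red, green, blue), "depth" (480x640 float32, m along the optical axis (not along the pixel's ray), 0 where there is no reading), "fovy" (degrees; the focal length in pixels is half the picture's height over the tangent of half this angle, whatever the lens; pixels are square), "cx", "cy" (the principal point, pixels), "cam_to_world" (4x4, takes a point from camera to world coordinates). Camera axes: x right, y down, z forward; pixel columns grow to the right and rows downward; lengths in m; the calibration is good to about 2 mm. A picture is of the moment at which its call begins.
- env.close_job(): hands the job in; it is judged then, once.
Trained networks look in the newest picture that a camera, given by its name, has taken for a name from the list of things; names that differ only in an ending like _2 or _b are one class to them, and where a whole thing is asked for, a point or a joint stands for the part that bears it (a point fixed in the world has none). Each returns a list of dicts, best first, with "score" (0 to 1); they miss things now and then, are a little off and sometimes report something else, mostly with a low value. They report only what shows in the picture. A call takes as long as a camera call. They do not tell look-alikes from the thing itself.
- env.regions_of(camera, target): "pixels" (480x640 bool, what is visible of it) and "point" ([row, column] in pixels, amid what is visible of it).
The state is a dict: "time_s": time; "q": joint angles; "qvel": joint speeds; "joint_efforts": joint torques, N m; "position": TCP position; "tool_rot": TCP orientation; "ft_force": force on the tool from outside, world axes, zero at the start; "wrist_torque": the same for the moment, N m; "grip_width": finger opening in m; "gripper_force": force on a finger pad.
Only numpy, scipy, OpenCV 4.12 (cv2) and the standard library are available. Lean on these libraries where they do the work, as an engineer would, in place of code of your own. Each camera call takes 0.05 s, during which the arm holds its last target. There are 200 camera calls.

## Working session

There is one attempt and no reset: what is moved stays moved. The work goes in short steps, Python scripts to look and compute and a tool call to move; the robot and the scene stay as the last step left them, time stands still between calls to the robot, and variables do not carry over. Pictures are saved under pics/ and viewed, at most 10 in all, crops included, and the job is handed in when it is done.

Besides the shell and the picture viewer there is one more tool, called after "Emit:" in YAML: its name, and indented under it one key for each argument. jog_arm: Moves the arm, as the interface text tells. Its arguments: {"type":"object","properties":{"targets":{"type":"array","items":{"type":"array","items":{"type":"number"}}},"hand":{"type":"number"},"newtons":{"type":"number"}},"required":["targets"]}

```bash
mkdir -p pics; cat > h.py <<'E'
import numpy as np, cv2
from rig import env
np.set_printoptions(precision=4,suppress=True)
def cloud(im):
    f=240/np.tan(np.radians(im["fovy"])/2); d=im["depth"]
    v,u=np.mgrid[0:480,0:640]
    p=np.stack([(u-im["cx"])/f*d,(v-im["cy"])/f*d,d,np.ones_like(d)],-1)
    P=(p@np.array(im["cam_to_world"]).T)[...,:3]; P[d==0]=np.nan
    return P
E
python3 - <<'E'
from h import *
a=[]
for n in ("top","scene"):
    im=env.get_image(n); np.savez(n+".npz",**im); a.append(im["frame"])
    print(n,im["fovy"],np.array(im["cam_to_world"]))
    P=cloud(im)
    for t in ("cupcake","doily","tray","clip","stand"):
        for r in env.regions_of(n,t):
            m=r["pixels"]; print(t,round(r["score"],2),np.round(r["point"]),m.sum(),np.nanmedian(P[m],0),im["frame"][m].mean(0).round())
cv2.imwrite("pics/a.png",cv2.resize(np.vstack(a),(600,900))[:, :,::-1][:450])
cv2.imwrite("pics/top.png",a[0][...,::-1]);cv2.imwrite("pics/scene.png",a[1][...,::-1])
o=env.observe();print(o["position"],o["tool_rot"],o["grip_width"],o["time_s"])
E
```

```text
top 51.245515412127375 [[-0.0215 -0.9981  0.0571  0.443 ]
 [-0.9997  0.0219  0.0055  0.0521]
 [-0.0067 -0.057  -0.9984  1.207 ]
 [ 0.      0.      0.      1.    ]]
cupcake 0.94 [265. 305.] 419 [0.4563 0.0702 0.0673] [123.  24.  11.]
cupcake 0.58 [214. 309.] 421 [0.5705 0.063  0.0571] [14. 93. 81.]
cupcake 0.55 [314. 301.] 469 [0.3447 0.0837 0.0561] [22. 67. 25.]
doily 0.74 [210. 220.] 87 [0.5722 0.2453 0.1539] [93. 21. 18.]
doily 0.58 [224. 386.] 601 [ 0.5514 -0.1194  0.0083] [139. 144. 150.]
doily 0.33 [203. 434.] 6472 [ 0.5723 -0.2192  0.008 ] [120.  97.  60.]
doily 0.17 [266. 305.] 419 [0.456  0.0696 0.0673] [124.  24.  11.]
tray 0.64 [211. 440.] 6645 [ 0.5707 -0.2206  0.0081] [120.  97.  60.]
clip 0.88 [210. 211.] 363 [0.5695 0.2708 0.1524] [91. 35. 32.]
stand 0.67 [196. 190.] 3737 [0.6235 0.3371 0.013 ] [67. 66. 65.]
stand 0.61 [216. 210.] 232 [0.5664 0.2785 0.1511] [90. 28. 25.]
scene 52.44242462433904 [[-0.2294  0.8372 -0.4964  0.9998]
 [ 0.9733  0.1979 -0.116   0.192 ]
 [ 0.0011 -0.5098 -0.8603  1.0307]
 [ 0.      0.      0.      1.    ]]
cupcake 0.92 [288. 310.] 612 [0.5868 0.0677 0.0536] [16. 76. 64.]
cupcake 0.84 [248. 327.] 615 [0.4708 0.0762 0.0614] [98. 33. 21.]
doily 0.69 [270. 238.] 552 [ 0.5525 -0.1174  0.0089] [130. 133. 132.]
tray 0.81 [259. 208.] 7046 [ 0.5661 -0.2107  0.0183] [92. 68. 38.]
tray 0.39 [286. 407.] 397 [0.5758 0.2678 0.1514] [85. 41. 35.]
tray 0.24 [343. 435.] 5702 [0.6332 0.3378 0.013 ] [57. 56. 53.]
clip 0.67 [261. 196.] 672 [ 0.5787 -0.1997  0.0573] [95. 32. 19.]
stand 0.73 [342. 434.] 5735 [0.6332 0.3374 0.0129] [57. 56. 53.]
stand 0.48 [285. 405.] 435 [0.575  0.2683 0.1526] [88. 46. 40.]
[ 0.2226 -0.5029  0.2313] [[ 0.9144  0.4048 -0.    ]
 [ 0.4048 -0.9144  0.    ]
 [-0.     -0.     -1.    ]] 0.0852607489663563 0.6
```

View pics/top.png

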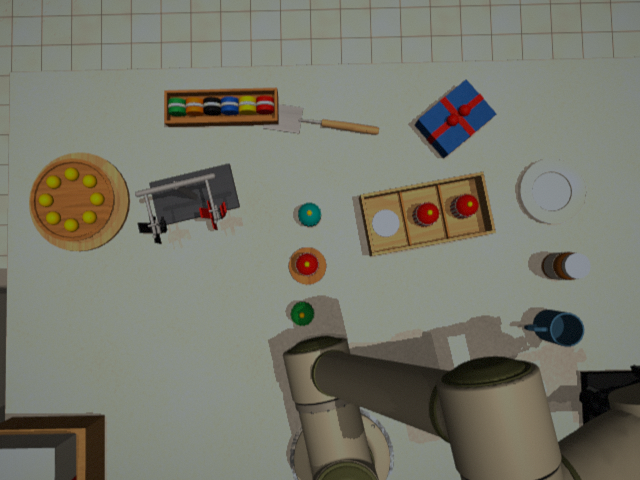

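View pics/scene.png

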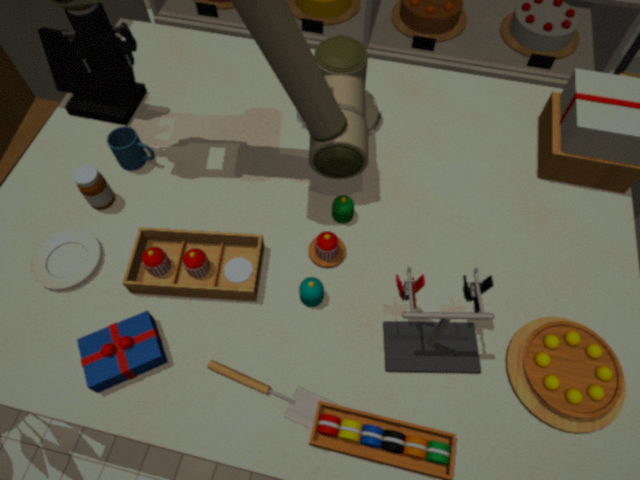

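Candidates: red cupcake on the board at top (306,264); look-alikes are green (303,314) and turquoise (310,214), so the red one on the board is meant. The red clip is at top (212,213) and the black one at (152,230). The empty compartment, with the disc, is at top (386,223). I'll confirm these in one crop and measure.

```bash
cat > m.py <<'E'
from h import *
for n in ("top","scene"):
    im=dict(np.load(n+".npz")); P=cloud(im); F=im["frame"].astype(int); X,Y,Z=P[...,0],P[...,1],P[...,2]
    print(n)
    box=lambda x0,x1,y0,y1,z0,z1:(X>x0)&(X<x1)&(Y>y0)&(Y<y1)&(Z>z0)&(Z<z1)
    def rect(m,l):
        r=cv2.minAreaRect((P[m][:,:2]*1000).astype(np.float32)); print(l,m.sum(),np.round(r[0],1),np.round(r[1],1),round(r[2],1),"z",np.nanmedian(Z[m]).round(4))
    rim=box(.45,.68,-.4,-.03,.046,.060)&(F[...,0]>F[...,2]*1.25)&(F[...,0]<F[...,1]*1.8)
    k=cv2.connectedComponentsWithStats(rim.astype(np.uint8))
    rim=k[1]==1+np.argmax(k[2][1:,4]); rect(rim,"tray")
    rect(box(.5,.8,.18,.45,.005,.02)&(F.max(-1)<110),"standplate")
    m=box(.58,.8,.18,.5,.170,.195); rect(m,"bar")
    red=(F[...,0]>2.2*F[...,1])
    for nm,m in (("cupcake",red&box(.40,.52,.0,.13,.03,.085)),):
        rect(m,nm); print(cv2.minEnclosingCircle((P[m][:,:2]*1000).astype(np.float32)))
    y=box(.40,.52,.0,.13,.066,.08); print("bead",y.sum(),np.mean(P[y],0))
    w=box(.5,.62,-.17,-.06,.0,.012)&(F.min(-1)>.8*F.max(-1))&(F.min(-1)>90); rect(w,"doily");
    b=box(.38,.55,-.0,.15,.006,.014); rect(b,"board")
    c=red&box(.5,.65,.2,.32,.08,.23); rect(c,"redclip"); print(P[c].min(0),P[c].max(0),P[c].mean(0))
    g=box(.5,.6,.2,.45,.09,.23); rect(g,"front things")
t=np.load("top.npz")["frame"];s=np.load("scene.npz")["frame"]
c=[cv2.resize(x,(390,290),interpolation=cv2.INTER_CUBIC) for x in (t[170:275,120:261],s[255:330,385:486],t[200:330,240:415],s[190:310,270:431])]
cv2.imwrite("pics/c.png",np.vstack([np.hstack(c[:2]),np.hstack(c[2:])])[...,::-1])
E
python3 m.py
```

```text
top
tray 1201 [ 567.9 -211.1] [144.8 291. ] 9.4 z 0.0549
standplate 2898 [681.8 327. ] [224.  297.5] 76.3 z 0.0121
bar 628 [612.6 329.7] [ 67.2 184.6] 1.9 z 0.1801
cupcake 345 [457.   71.1] [48.2 48.1] 88.9 z 0.0678
((455.7722473144531, 70.7203369140625), 25.423851013183594)
bead 233 [0.4567 0.0706 0.071 ]
doily 616 [ 544.1 -105.1] [78.1 95.8] 4.9 z 0.0079
board 631 [466.8  76.3] [138.5 167.1] 86.8 z 0.0102
redclip 232 [576.8 265.3] [56.5 56. ] 39.6 z 0.1583
[0.5373 0.2326 0.1008] [0.5986 0.2888 0.1863] [0.5682 0.2669 0.1567]
front things 922 [554.5 324.1] [ 90.1 183. ] 0.2 z 0.1665
scene
tray 1598 [ 568.6 -209.3] [148.  291.9] 9.3 z 0.0549
standplate 4525 [597.7 334. ] [181.1 201.3] 12.4 z 0.0124
bar 768 [615.1 330.6] [185.8  69.9] 89.9 z 0.1803
cupcake 305 [461.4  72.4] [49.5 44.6] 58.5 z 0.0677
((461.27679443359375, 73.67565155029297), 26.502708435058594)
bead 202 [0.4611 0.0733 0.071 ]
doily 537 [ 553.  -118.9] [65.8 63.7] 43.0 z 0.0088
board 440 [471.9  69.2] [136.9 149.3] 88.7 z 0.0106
redclip 190 [574.7 261.8] [29.3 50.6] 0.1 z 0.1601
[0.56   0.2365 0.1131] [0.5894 0.2871 0.1876] [0.5755 0.2674 0.1592]
front things 1156 [571.1 328.6] [ 83.7 186. ] 11.6 z 0.1627
```

View pics/c.png

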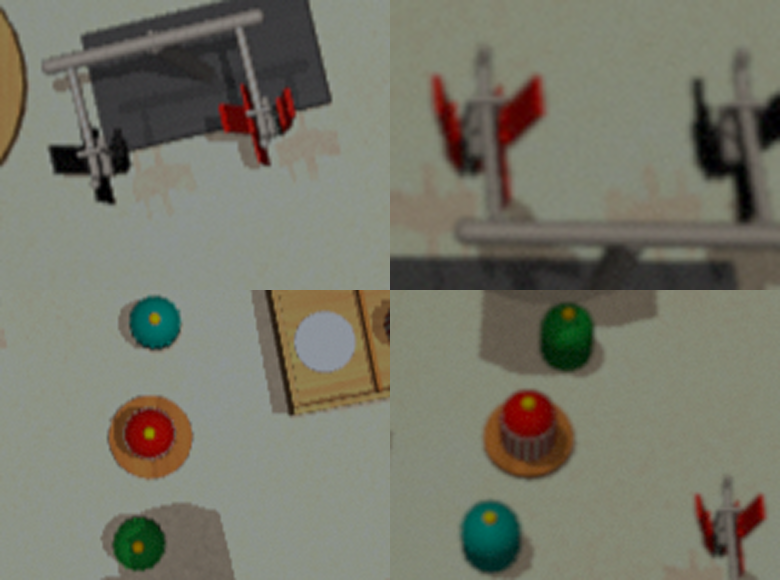

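The crop confirms it: the loose red cupcake is on its board (crop lower left, 148,433), and the red clip with its wide card hangs on the right peg (crop upper left, 255,115). The disc is in the +y compartment. I'll move towards the cupcake first.

Emit:
jog_arm:
  targets:
    - [44.7,-43,7.1,0,0,-75.5]
    - [44.7,-43,7.1,0,0,-75.5]
    - [44.7,-43,7.1,0,0,-75.5]
    - [44.7,-43,7.1,0,0,-75.5]
    - [44.7,-43,7.1,0,0,-75.5]
    - [44.7,-43,7.1,0,0,-75.5]
    - [44.7,-43,7.1,0,0,-75.5]
    - [44.7,-43,7.1,0,0,-75.5]
  hand: 1

```text
time_s: 1.27
position: [0.3482, -0.1945, 0.1935]
tool_rot: [[0.148, 0.989, 0.001], [0.989, -0.148, -0.001], [-0.0, 0.001, -1.0]]
ft_force: [1.4, -0.9, -0.8]
grip_width: 0.0854
gripper_force: 0.0
```

```bash
cat >> h.py <<'E'
from scipy.spatial.transform import Rotation as R
def go(p,yang,tz=(0,0,-1)):
    "tool y at world angle yang (deg), pointing down -> jog row"
    o=env.observe(); A=np.array(o["tool_rot"]); y=np.array([np.cos(np.radians(yang)),np.sin(np.radians(yang)),0]);z=np.array(tz)
    B=np.c_[np.cross(y,z),y,z]
    print("t",round(o["time_s"],2),"pos",np.array(o["position"]),"q",np.round(o["q"],1),"w",o["grip_width"],"F",np.array(o["ft_force"]))
    print("ROW",np.round(A.T@(np.array(p)-o["position"])*100,2),np.round(R.from_matrix(A.T@B).as_rotvec(degrees=True),2))
E
python3 - <<'E'
from h import *
go([.457,.071,.16],9.4)
im=env.get_image("top"); P=cloud(im);F=im["frame"].astype(int)
for n,im in (("top",dict(np.load("top.npz"))),("scene",dict(np.load("scene.npz")))):
    P=cloud(im).reshape(-1,3);F=im["frame"].reshape(-1,3).astype(int); g=(F.max(1)-F.min(1)<20)
    Q=P[(P[:,2]>.172)&(P[:,2]<.19)&(P[:,0]>.58)&(P[:,1]>.2)&(P[:,1]<.45)&g]
    l=cv2.fitLine((Q[:,:2]*1e3).astype(np.float32),cv2.DIST_HUBER,0,.01,.01).ravel()
    for _ in range(6):
        d=(Q[:,0]*1e3-l[2])*-l[1]+(Q[:,1]*1e3-l[3])*l[0]; K=Q[abs(d)<9]
        l=cv2.fitLine((K[:,:2]*1e3).astype(np.float32),cv2.DIST_HUBER,0,.01,.01).ravel()
    s=(K[:,:2]*1e3-l[2:])@l[:2]
    lo,hi=np.percentile(s,[.5,99.5])
    print(n,"bar ang",np.degrees(np.arctan2(l[1],l[0])),"mid",l[2:]+l[:2]*(lo+hi)/2,"len",hi-lo,len(K),"zmax",np.percentile(K[:,2],95))
E
```

```text
t 1.27 pos [ 0.3482 -0.1945  0.1935] q [-46.3   8.7  99.9   0.   71.3 -37.8] w 0.08535986174152888 F [ 1.3534 -0.8696 -0.8298]
ROW [27.87  6.83  3.34] [  0.04   0.03 -17.9 ]
top bar ang -77.523895 mid [624.9933 338.5115] len 166.8040495392503 499 zmax 0.18440051966367163
scene bar ang -77.66352 mid [628.9572 340.4219] len 168.18840316275742 593 zmax 0.18393097412270795
```

Emit:
jog_arm:
  targets:
    - [27.9,6.8,3.3,0,0,-17.9]
    - [27.9,6.8,3.3,0,0,-17.9]
    - [27.9,6.8,3.3,0,0,-17.9]
    - [27.9,6.8,3.3,0,0,-17.9]
    - [27.9,6.8,3.3,0,0,-17.9]
    - [27.9,6.8,3.3,0,0,-17.9]
    - [27.9,6.8,3.3,0,0,-17.9]
    - [27.9,6.8,3.3,0,0,-17.9]

```text
time_s: 1.98
position: [0.459, 0.0741, 0.1598]
tool_rot: [[-0.163, 0.987, 0.0], [0.987, 0.163, 0.001], [0.001, 0.0, -1.0]]
ft_force: [-1.6, 0.2, 0.6]
grip_width: 0.0855
gripper_force: 0.0
```

```bash
python3 - <<'E'
from h import *
im=env.get_image("wrist"); np.savez("w1.npz",**im); P=cloud(im);F=im["frame"].astype(int)
X,Y,Z=np.moveaxis(P,-1,0)
red=(F[...,0]>2.2*F[...,1])&(abs(X-.457)<.06)&(abs(Y-.071)<.06)&(Z>.03)
print(red.sum(), cv2.minEnclosingCircle((P[red][:,:2]*1e3).astype(np.float32)))
b=(abs(X-.457)<.04)&(abs(Y-.071)<.04)&(Z>.0765)&(Z<.09); print("bead",b.sum(),P[b].mean(0),P[b].min(0),P[b].max(0))
f=(abs(X-.457)<.04)&(abs(Y-.071)<.04)&(Z>.056); print("frost",f.sum(),(P[f].min(0)+P[f].max(0))/2,P[f].max(0))
go([.457,.071,.018],9.4)
E
```

```text
3636 ((456.91943359375, 72.17119598388672), 27.73764991760254)
bead 227 [0.4568 0.073  0.08  ] [0.4511 0.0667 0.0768] [0.4626 0.0778 0.083 ]
frost 24471 [0.457  0.0724 0.1554] [0.497  0.0982 0.2547]
t 2.03 pos [0.4583 0.0717 0.1599] q [ -5.8  17.4  94.2   0.   68.4 -15.2] w 0.08512899164201992 F [-0.3695  0.0855  0.5513]
ROW [-0.05 -0.13 14.19] [-0.03 -0.02 -0.03]
```

Emit:
jog_arm:
  targets:
    - [0.1,-0.1,4,0,0,0]
    - [0.1,-0.1,8,0,0,0]
    - [0.1,-0.1,11,0,0,0]
    - [0.1,-0.1,13,0,0,0]
    - [0.1,-0.1,14.2,0,0,0]
    - [0.1,-0.1,14.2,0,0,0]
    - [0.1,-0.1,14.2,0,0,0]

```text
time_s: 2.62
position: [0.4568, 0.069, 0.0186]
tool_rot: [[-0.157, 0.988, -0.001], [0.988, 0.157, -0.0], [0.0, -0.001, -1.0]]
ft_force: [-0.5, -0.8, -0.5]
grip_width: 0.0854
gripper_force: 0.0
```

Emit:
jog_arm:
  targets:
    - [0,0,0,0,0,0]
    - [0,0,0,0,0,0]
    - [0,0,0,0,0,0]
    - [0,0,0,0,0,0]
    - [0,0,0,0,0,0]
    - [0,0,0,0,0,0]
  hand: 0
  newtons: 30

```text
time_s: 3.12
position: [0.4573, 0.0695, 0.0195]
tool_rot: [[-0.158, 0.987, 0.002], [0.987, 0.158, -0.001], [-0.001, 0.002, -1.0]]
ft_force: [-1.3, -1.4, 5.5]
grip_width: 0.053
gripper_force: 30.6
```

```bash
python3 - <<'E'
from h import *
go([.459,.071,.15],9.4); print(env.observe()["gripper_force"])
E
```

```text
t 3.12 pos [0.4573 0.0695 0.0195] q [ -6.1  29.9 104.4  -0.   45.6 -15.1] w 0.05295390996133718 F [-1.291  -1.3518  5.4686]
ROW [  0.11   0.22 -13.05] [ 0.12  0.05 -0.32]
30.639019310474396
```

Emit:
jog_arm:
  targets:
    - [0,0,-3,0,0,0]
    - [0,0,-6.5,0,0,0]
    - [0,0,-10,0,0,0]
    - [0,0,-12,0,0,0]
    - [0,0,-12,0,0,0]

```text
time_s: 3.53
position: [0.4586, 0.0697, 0.1428]
tool_rot: [[-0.158, 0.987, 0.009], [0.987, 0.158, -0.001], [-0.002, 0.009, -1.0]]
ft_force: [1.5, -0.7, -0.6]
grip_width: 0.0535
gripper_force: 32.7
```

```bash
python3 - <<'E'
from h import *
go([.553,-.120,.14],9.4); print(env.observe()["gripper_force"])
E
```

```text
t 3.53 pos [0.4586 0.0697 0.1428] q [ -6.   18.4  96.1  -0.   65.  -15.1] w 0.05349801152398795 F [ 1.5079 -0.6671 -0.5879]
ROW [-20.22   6.33   0.39] [ 0.5   0.14 -0.31]
32.66300976276398
```

Emit:
jog_arm:
  targets:
    - [-3.5,1.1,0.1,0,0,0]
    - [-7,2.2,0.2,0,0,0]
    - [-10.5,3.3,0.3,0,0,0]
    - [-14,4.4,0.3,0,0,0]
    - [-17.5,5.5,0.3,0,0,0]
    - [-20.2,6.3,0.3,0,0,0]
    - [-20.2,6.3,0.3,0,0,0]
    - [-20.2,6.3,0.3,0,0,0]

```text
time_s: 4.2
position: [0.5506, -0.1207, 0.1341]
tool_rot: [[-0.156, 0.988, -0.002], [0.988, 0.156, 0.001], [0.001, -0.002, -1.0]]
ft_force: [-0.1, 0.4, 0.1]
grip_width: 0.0531
gripper_force: 32.7
```

```bash
cat > w.py <<'E'
from h import *
import sys
cz=float(sys.argv[1])  # cupcake bottom height estimate
for n in ("wrist","top","scene"):
    im=env.get_image(n); P=cloud(im);F=im["frame"].astype(int);X,Y,Z=np.moveaxis(P,-1,0)
    near=(abs(X-.553)<.06)&(abs(Y+.119)<.06)
    b=near&(Z>cz+.0665)&(Z<cz+.078)&(F[...,0]>1.8*F[...,2])&(F[...,1]>.6*F[...,0]); 
    if b.sum(): print(n,"bead",b.sum(),P[b].mean(0),(P[b].min(0)+P[b].max(0))/2,P[b].max(0))
    w=near&(Z<.014)&(F.min(-1)>.8*F.max(-1))&(F.min(-1)>80)
    if w.sum()>20: print(n,"doily",w.sum(),cv2.minEnclosingCircle((P[w][:,:2]*1e3).astype(np.float32)))
    r=near&(F[...,0]>2.2*F[...,1])&(Z>cz); 
    if r.sum()>5: print(n,"red",r.sum(),cv2.minEnclosingCircle((P[r][:,:2]*1e3).astype(np.float32)))
    cv2.imwrite(f"pics/{n}_{env.observe()['time_s']:.2f}.png",im["frame"][...,::-1])
E
python3 w.py 0.13; python3 -c "
from h import *
go([.553,-.120,.019],9.4)"
```

```text
wrist bead 114 [ 0.5489 -0.1153  0.2005] [ 0.5496 -0.1142  0.2022] [ 0.5648 -0.1079  0.208 ]
wrist doily 5633 ((541.31103515625, -92.47601318359375), 58.14009475708008)
wrist red 15979 ((569.3892822265625, -117.07540893554688), 47.09315872192383)
top doily 87 ((544.35400390625, -86.48158264160156), 47.6504020690918)
top red 39 ((529.0321044921875, -99.4859619140625), 12.931793212890625)
scene bead 5 [ 0.605  -0.1129  0.2029] [ 0.5976 -0.1086  0.2026] [ 0.6129 -0.0973  0.2075]
scene doily 454 ((550.4102783203125, -105.2801284790039), 44.49632263183594)
scene red 272 ((568.8780517578125, -107.90138244628906), 43.975711822509766)
t 4.35 pos [ 0.5502 -0.1187  0.135 ] q [-24.2  28.1  80.9   0.   71.1 -33.4] w 0.05316535609927256 F [-0.0108 -0.3023 -1.5554]
ROW [-0.19  0.27 11.6 ] [-0.06 -0.05 -0.27]
```

```bash
python3 - <<'E'
s=open('h.py').read()
s=s.replace('''    o=env.observe(); A=np''','''    ps=[]
    for _ in range(8): env.get_image("wrist"); ps.append(env.observe()["position"])
    o=env.observe(); print("mean",np.mean(ps,0),"sd",np.std(ps,0)); o["position"]=np.mean(ps,0); A=np''')
open('h.py','w').write(s)
E
python3 - <<'E'
from h import *
go([.553,-.1215,.019],9.4)
for n in ("wrist",):
    im=env.get_image(n); P=cloud(im);F=im["frame"].astype(int);X,Y,Z=np.moveaxis(P,-1,0)
    w=(F.min(-1)>.85*F.max(-1))&(F.min(-1)>80)&(Z>.004)&(Z<.012)&(abs(X-.553)<.036)&(abs(Y+.119)<.036); print(w.sum(),P[w].min(0),P[w].max(0),P[w].mean(0))
    cv2.imwrite("pics/wr.png",im["frame"][...,::-1])
E
```

```text
mean [ 0.5507 -0.119   0.1355] sd [0.0002 0.0003 0.0001]
t 4.75 pos [ 0.5507 -0.119   0.1355] q [-24.3  28.1  80.8   0.   71.1 -33.4] w 0.05316311820317811 F [-0.6743 -0.1869 -0.3806]
ROW [-0.28  0.19 11.65] [ 0.01  0.   -0.3 ]
3378 [ 0.5193 -0.1431  0.0046] [ 0.5845 -0.0869  0.0105] [ 0.55   -0.1152  0.0079]
```

View pics/wr.png

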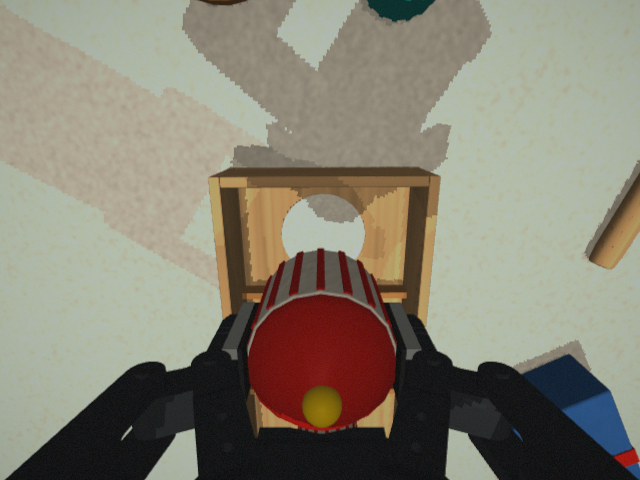

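The cupcake is held upright, bead at (322,405), and the disc at (322,235) is free below it. I'll lower it now.

Emit:
jog_arm:
  targets:
    - [-0.25,0.15,3,0,0,0]
    - [-0.25,0.15,6,0,0,0]
    - [-0.25,0.15,9,0,0,0]
    - [-0.25,0.15,10.8,0,0,0]
    - [-0.25,0.15,11.5,0,0,0]
    - [-0.25,0.15,11.7,0,0,0]
    - [-0.25,0.15,11.7,0,0,0]
    - [-0.25,0.15,11.7,0,0,0]

```text
time_s: 5.47
position: [0.5534, -0.1223, 0.0194]
tool_rot: [[-0.158, 0.987, 0.002], [0.987, 0.158, -0.001], [-0.001, 0.002, -1.0]]
ft_force: [0.7, -0.1, -1.5]
grip_width: 0.053
gripper_force: 32.8
```

Emit:
jog_arm:
  targets:
    - [0,0,0,0,0,0]
    - [0,0,0,0,0,0]
    - [0,0,0,0,0,0]
    - [0,0,0,0,0,0]
    - [0,0,0,0,0,0]
  hand: 0.9

```text
time_s: 5.88
position: [0.5528, -0.122, 0.0186]
tool_rot: [[-0.158, 0.987, 0.0], [0.987, 0.158, -0.0], [-0.0, 0.0, -1.0]]
ft_force: [-0.4, -0.8, 0.6]
grip_width: 0.0768
gripper_force: 0.0
```

Emit:
jog_arm:
  targets:
    - [0,0,-2,0,0,0]
    - [0,0,-5,0,0,0]
    - [0,0,-9,0,0,0]
    - [0,0,-13,0,0,0]
    - [0,0,-17,0,0,0]
    - [0,0,-20,0,0,0]
    - [0,0,-20,0,0,0]

```text
time_s: 6.47
position: [0.5546, -0.1227, 0.2252]
tool_rot: [[-0.158, 0.987, 0.011], [0.987, 0.158, -0.005], [-0.007, 0.01, -1.0]]
ft_force: [0.6, -0.7, 0.3]
grip_width: 0.0765
gripper_force: 0.0
```

```bash
python3 w.py 0.008; python3 -c "
from h import *
go([.5715,.261,.26],-77.6)"
```

```text
wrist bead 144 [ 0.5532 -0.1192  0.078 ] [ 0.5533 -0.12    0.0778] [ 0.5589 -0.1144  0.0811]
wrist doily 1433 ((540.8675537109375, -85.31806182861328), 53.814395904541016)
wrist red 2402 ((570.4683837890625, -118.42044830322266), 43.80988693237305)
top doily 147 ((539.676513671875, -91.21977233886719), 54.44294357299805)
top red 102 ((530.0748291015625, -126.86847686767578), 37.30208206176758)
scene bead 16 [ 0.5558 -0.1189  0.08  ] [ 0.5554 -0.1188  0.0795] [ 0.5594 -0.1147  0.0827]
scene doily 34 ((533.697265625, -100.16991424560547), 57.77400588989258)
scene red 408 ((558.7805786132812, -118.23747253417969), 46.31890106201172)
mean [ 0.5524 -0.1219  0.2173] sd [0.0002 0.0001 0.0004]
t 7.02 pos [ 0.5524 -0.1219  0.2173] q [-24.4  24.   73.1  -0.   83.  -33.5] w 0.07668838764785686 F [0.71   0.0122 0.4934]
ROW [37.51  7.92 -4.26] [-0.06  0.01 86.67]
```

Emit:
jog_arm:
  targets:
    - [37.5,7.9,-4.5,0,0,-93.3]
    - [37.5,7.9,-4.5,0,0,-93.3]
    - [37.5,7.9,-4.5,0,0,-93.3]
    - [37.5,7.9,-4.5,0,0,-93.3]
    - [37.5,7.9,-4.5,0,0,-93.3]
    - [37.5,7.9,-4.5,0,0,-93.3]
    - [37.5,7.9,-4.5,0,0,-93.3]
    - [37.5,7.9,-4.5,0,0,-93.3]
  hand: 1

```text
time_s: 7.68
position: [0.5687, 0.2108, 0.2575]
tool_rot: [[-0.919, 0.395, -0.0], [0.395, 0.919, 0.0], [0.0, -0.0, -1.0]]
ft_force: [0.3, -0.0, -0.5]
grip_width: 0.0851
gripper_force: 0.0
```

```bash
python3 -c "
from h import *
go([.5715,.261,.26],102.4)"
```

```text
mean [0.5688 0.2103 0.2572] sd [0.0003 0.0034 0.0004]
t 8.08 pos [0.5688 0.2103 0.2572] q [  8.8  26.7  62.   -0.   91.3 -57.4] w 0.08528790470154017 F [0.5236 0.2727 0.0997]
ROW [ 1.8   4.75 -0.28] [ -0.02  -0.02 -36.18]
```

Emit:
jog_arm:
  targets:
    - [1.8,4.7,-0.3,0,0,-36.1]
    - [1.8,4.7,-0.3,0,0,-36.1]
    - [1.8,4.7,-0.3,0,0,-36.1]
    - [1.8,4.7,-0.3,0,0,-36.1]
    - [1.8,4.7,-0.3,0,0,-36.1]
    - [1.8,4.7,-0.3,0,0,-36.1]
    - [1.8,4.7,-0.3,0,0,-36.1]

```text
time_s: 8.67
position: [0.5716, 0.258, 0.2603]
tool_rot: [[-0.977, -0.211, -0.0], [-0.211, 0.977, -0.0], [0.0, -0.0, -1.0]]
ft_force: [-0.4, 0.5, 0.7]
grip_width: 0.0852
gripper_force: 0.0
```

```bash
python3 - <<'E'
from h import *
go([.5715,.261,.26],102.4)
im=env.get_image("wrist"); np.savez("w2.npz",**im); P=cloud(im);F=im["frame"].astype(int)
o=np.array([.5715,.261,0]); a=np.radians(12.4); M=np.array([[np.cos(a),np.sin(a),0],[-np.sin(a),np.cos(a),0],[0,0,1]])
L=(P-o)@M.T*1e3  # stand axes rel. to right hanging spot, mm
red=(F[...,0]>1.8*F[...,1])&(abs(L[...,0])<50)&(abs(L[...,1])<50)&(L[...,2]>90)&(L[...,2]<215)
print(red.sum(),np.nanpercentile(L[red],[1,50,99],axis=0))
for lo,hi in ((150,165),(165,178),(178,195)):
    for s in (1,-1):
        m=red&(L[...,2]>lo)&(L[...,2]<hi)&(s*L[...,1]>0)
        if m.sum()>10: print(lo,s,m.sum(),np.percentile(L[m],[2,50,98],axis=0).round(1).tolist())
g=(abs(L[...,1])<12)&(abs(L[...,0])<80)&(F.max(-1)-F.min(-1)<30)&(L[...,2]>160)&(L[...,2]<200)
for x in (-25,-10,10,30,50,70):
    m=g&(abs(L[...,0]-x)<4)
    if m.sum(): print("peg x",x,m.sum(),np.median(L[m],0),np.percentile(L[m][:,2],90))
cv2.imwrite("pics/w2.png",im["frame"][...,::-1])
E
```

```text
mean [0.5715 0.2586 0.2603] sd [0.0001 0.0002 0.    ]
t 9.07 pos [0.5715 0.2586 0.2603] q [ 13.6  28.9  57.7   0.   93.4 -88.8] w 0.08562153036103863 F [-0.5826  0.2009 -0.6955]
ROW [-0.06  0.24  0.03] [ 0.   -0.    0.03]
2458 [[-30.6166 -26.1774 104.0919]
 [ -3.2998  11.0701 158.7329]
 [ 26.2268  27.4909 183.2062]]
150 1 328 [[-11.3, 11.2, 150.1], [-1.6, 16.1, 154.3], [10.2, 20.2, 164.5]]
150 -1 294 [[-11.2, -19.4, 150.1], [-1.9, -15.3, 154.9], [9.5, -10.5, 164.4]]
165 1 246 [[-11.3, 18.8, 165.2], [-2.2, 20.9, 171.5], [10.0, 24.2, 177.9]]
165 -1 220 [[-11.3, -22.8, 165.2], [-2.5, -19.5, 171.7], [9.6, -17.7, 177.7]]
178 1 288 [[-11.1, 22.5, 178.4], [-1.1, 24.9, 181.8], [10.2, 28.0, 183.4]]
178 -1 284 [[-11.2, -26.7, 178.3], [-0.9, -23.7, 181.8], [9.7, -21.1, 183.4]]
peg x -25 102 [-25.4717   0.2982 182.0868] 183.5116349168518
peg x -10 107 [-10.2095   1.0364 174.3557] 175.44232937510776
peg x 10 111 [ 10.051    0.5128 173.5855] 174.743806746964
peg x 30 100 [ 30.0631   0.558  175.4686] 176.47228797336584
peg x 50 91 [ 50.091    0.6382 177.0086] 178.30610952509699
peg x 70 299 [ 68.6844  -0.0557 181.3664] 182.2951864842227
```

View pics/w2.png

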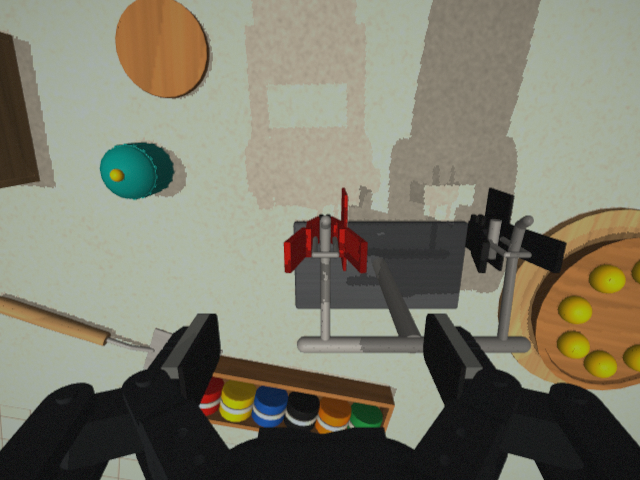

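The clip hangs square: tails at (297,250) and (352,250), card at (345,215) on the +y side. I'll descend and squeeze.

Emit:
jog_arm:
  targets:
    - [0,0.3,3,0,0,0]
    - [0,0.3,6,0,0,0]
    - [0,0.3,8.5,0,0,0]
    - [0,0.3,10.3,0,0,0]
    - [0,0.3,11.1,0,0,0]
    - [0,0.3,11.1,0,0,0]
    - [0,0.3,11.1,0,0,0]

```text
time_s: 9.7
position: [0.5711, 0.262, 0.1501]
tool_rot: [[-0.976, -0.216, 0.001], [-0.216, 0.976, 0.0], [-0.001, 0.0, -1.0]]
ft_force: [0.4, 0.5, 0.5]
grip_width: 0.0854
gripper_force: 0.0
```

Emit:
jog_arm:
  targets:
    - [0,0,0,0,0,0]
    - [0,0,0,0,0,0]
    - [0,0,0,0,0,0]
    - [0,0,0,0,0,0]
    - [0,0,0,0,0,0]
    - [0,0,0,0,0,0]
    - [0,0,0,0,0,0]
    - [0,0,0,0,0,0]
  hand: 0
  newtons: 45

```text
time_s: 10.37
position: [0.5724, 0.2621, 0.1517]
tool_rot: [[-0.976, -0.216, 0.006], [-0.216, 0.976, 0.001], [-0.006, -0.0, -1.0]]
ft_force: [2.2, 0.5, 8.2]
grip_width: 0.0298
gripper_force: 45.8
```

```bash
cat > c.py <<'E'
from h import *
# clip points in tool frame from the wrist picture (mm): red things near fingers
im=env.get_image("wrist"); P=cloud(im);F=im["frame"].astype(int); o=env.observe()
T=(P-o["position"])@np.array(o["tool_rot"])*1e3
red=(F[...,0]>1.8*F[...,1])&(abs(T[...,0])<50)&(abs(T[...,1])<50)&(T[...,2]>-60)&(T[...,2]<70)
print("red",red.sum(),np.percentile(T[red],[1,50,99],axis=0).round(1).tolist())
z=T[...,2]
for lo,hi in ((-60,-25),(-25,-10),(-10,10),(10,30),(30,70)):
    m=red&(z>lo)&(z<=hi)
    if m.sum()>10: print(lo,m.sum(),np.percentile(T[m],[2,50,98],axis=0).round(1).tolist())
cv2.imwrite(f"pics/clip_{o['time_s']:.2f}.png",im["frame"][...,::-1])
E
python3 -c "
from h import *
go([.5708,.2615,.164],102.4)"; python3 c.py; ls pics
```

```text
mean [0.5724 0.2621 0.1518] sd [0. 0. 0.]
t 10.77 pos [0.5724 0.2621 0.1518] q [ 13.9  33.1  68.3  -0.   78.2 -88.6] w 0.03032632808634336 F [ 2.8037 -0.1647  8.8515]
ROW [ 0.16 -0.02 -1.23] [-0.    0.37  0.06]
red 4869 [[-9.8, -15.8, -36.2], [9.4, 10.6, -14.5], [32.3, 26.1, 41.0]]
-60 1932 [[-9.9, -15.0, -36.2], [3.3, -10.4, -34.8], [11.3, 15.1, -25.8]]
-25 683 [[-7.4, -15.0, -24.8], [10.7, 9.4, -18.2], [11.5, 14.9, -10.5]]
-10 1042 [[-7.0, -14.9, -9.6], [10.4, 7.3, -1.1], [11.6, 15.0, 8.6]]
10 910 [[0.5, -17.1, 10.7], [11.3, 17.9, 20.2], [32.2, 21.8, 28.9]]
30 302 [[-2.8, -14.4, 30.2], [11.4, 11.9, 35.4], [32.7, 29.3, 52.5]]
a.png
c.png
clip_10.82.png
scene.png
scene_4.35.png
scene_6.62.png
top.png
top_4.30.png
top_6.57.png
w2.png
wr.png
wrist_4.25.png
wrist_6.52.png
```

Emit:
jog_arm:
  targets:
    - [0,0,-0.6,0,0,0]
    - [0,0,-1.2,0,0,0]
    - [0,0,-1.75,0,0,0]
    - [0,0,-1.75,0,0,0]
    - [0,0,-1.75,0,0,0]

```text
time_s: 11.23
position: [0.5707, 0.2619, 0.1671]
tool_rot: [[-0.976, -0.216, 0.0], [-0.216, 0.976, 0.0], [-0.0, 0.0, -1.0]]
ft_force: [0.8, 0.1, -0.9]
grip_width: 0.03
gripper_force: 44.6
```

```bash
python3 -c "
from h import *
go([.5714,.262,.1668],102.4)"; python3 c.py
```

```text
mean [0.5706 0.2618 0.1665] sd [0.0001 0.     0.0001]
t 11.63 pos [0.5706 0.2618 0.1665] q [ 13.9  32.4  67.1  -0.   80.5 -88.6] w 0.030667246044274593 F [-0.6591  0.4798 -0.7926]
ROW [-0.08 -0.   -0.03] [-0.   -0.02  0.07]
red 4864 [[-9.7, -15.8, -36.1], [9.4, 10.6, -14.3], [32.3, 26.3, 41.6]]
-60 1935 [[-9.9, -15.0, -36.2], [3.6, -10.4, -34.7], [11.3, 15.1, -25.8]]
-25 682 [[-7.1, -15.0, -24.7], [10.7, 10.1, -17.9], [11.6, 15.0, -10.3]]
-10 1038 [[-7.2, -14.9, -9.3], [10.3, -7.2, -1.0], [11.7, 15.0, 8.5]]
10 915 [[0.6, -17.1, 10.4], [11.3, 17.9, 20.4], [32.3, 21.9, 29.4]]
30 294 [[-2.4, -14.6, 30.2], [11.4, 11.9, 35.5], [32.7, 29.7, 52.9]]
```

Emit:
jog_arm:
  targets:
    - [1.5,0,0,0,0,0]
    - [3,0,0,0,0,0]
    - [4.5,0,0,0,0,0]
    - [6,0,0,0,0,0]
    - [7.5,0,0,0,0,0]
    - [7.5,0,0,0,0,0]

```text
time_s: 12.18
position: [0.4954, 0.2455, 0.1671]
tool_rot: [[-0.976, -0.216, -0.001], [-0.216, 0.976, -0.0], [0.001, 0.0, -1.0]]
ft_force: [1.1, -0.3, -0.3]
grip_width: 0.0301
gripper_force: 44.6
```

Emit:
jog_arm:
  targets:
    - [2,0,-2,0,0,0]
    - [4,0,-4,0,0,0]
    - [5,-1,-6,0,0,0]
    - [5,-1,-6,0,0,0]

```text
time_s: 12.52
position: [0.4514, 0.2247, 0.2307]
tool_rot: [[-0.976, -0.216, 0.007], [-0.216, 0.976, 0.001], [-0.007, -0.0, -1.0]]
ft_force: [0.9, 0.6, 0.1]
grip_width: 0.0303
gripper_force: 44.8
```

```bash
python3 -c "
from h import *
go([.6385,-.198,.22],9.3)"; python3 c.py
```

```text
mean [0.4513 0.2252 0.2263] sd [0.0003 0.0001 0.001 ]
t 12.92 pos [0.4513 0.2252 0.2263] q [ 13.1  17.5  81.9   0.   80.7 -89.4] w 0.030215928271450684 F [-0.1804  0.8922 -0.7024]
ROW [ -9.14 -45.37   0.61] [-0.08 -0.08 93.18]
red 4823 [[-9.8, -15.7, -35.9], [9.2, 10.6, -14.8], [32.3, 26.2, 41.6]]
-60 1935 [[-10.0, -15.0, -36.0], [3.3, -10.4, -34.6], [11.2, 15.1, -25.8]]
-25 670 [[-6.8, -15.0, -24.6], [10.6, 10.6, -17.9], [11.5, 14.9, -10.4]]
-10 1046 [[-6.6, -14.7, -9.6], [10.4, 7.4, -1.0], [11.6, 15.0, 8.9]]
10 888 [[0.3, -16.7, 11.2], [11.2, 18.0, 20.5], [32.2, 21.8, 29.0]]
30 284 [[-1.7, -14.4, 30.3], [11.4, 12.0, 35.4], [32.7, 29.6, 52.8]]
```

Emit:
jog_arm:
  targets:
    - [-9.1,-45.4,0.6,0,0,93.2]
    - [-9.1,-45.4,0.6,0,0,93.2]
    - [-9.1,-45.4,0.6,0,0,93.2]
    - [-9.1,-45.4,0.6,0,0,93.2]
    - [-9.1,-45.4,0.6,0,0,93.2]
    - [-9.1,-45.4,0.6,0,0,93.2]
    - [-9.1,-45.4,0.6,0,0,93.2]
    - [-9.1,-45.4,0.6,0,0,93.2]

```text
time_s: 13.63
position: [0.5859, -0.0819, 0.2221]
tool_rot: [[-0.705, 0.709, -0.0], [0.709, 0.705, 0.0], [0.001, -0.0, -1.0]]
ft_force: [0.8, -0.1, -0.2]
grip_width: 0.0306
gripper_force: 44.9
```

```bash
python3 -c "
from h import *
go([.6365,-.199,.18],9.35)"
```

```text
mean [ 0.5859 -0.0816  0.2218] sd [0.0011 0.0034 0.0006]
t 14.03 pos [ 0.5859 -0.0816  0.2218] q [-19.1  26.2  68.5   0.   85.3 -64.4] w 0.030525284146887634 F [ 0.3201 -0.037  -0.8442]
ROW [-11.86  -4.79   4.18] [ 0.   -0.01 35.95]
```

Emit:
jog_arm:
  targets:
    - [-11.9,-4.8,4,0,0,36]
    - [-11.9,-4.8,4,0,0,36]
    - [-11.9,-4.8,4,0,0,36]
    - [-11.9,-4.8,4,0,0,36]
    - [-11.9,-4.8,4,0,0,36]
    - [-11.9,-4.8,4,0,0,36]
    - [-11.9,-4.8,4,0,0,36]

```text
time_s: 14.62
position: [0.636, -0.1968, 0.1828]
tool_rot: [[-0.164, 0.986, 0.0], [0.986, 0.164, -0.0], [-0.0, 0.0, -1.0]]
ft_force: [-0.1, 0.7, -0.2]
grip_width: 0.0302
gripper_force: 44.9
```

```bash
cat > wall.py <<'E'
from h import *
go([.6365,-.1995,.14],9.35)
for n in ("wrist","top","scene"):
    im=env.get_image(n); P=cloud(im);F=im["frame"].astype(int)
    a=np.radians(9.35); M=np.array([[np.cos(a),np.sin(a)],[-np.sin(a),np.cos(a)]])
    L=(P[...,:2]-[.5682,-.2102])@M.T*1e3; Z=P[...,2]*1e3
    wood=(F[...,0]>1.25*F[...,2])&(F[...,0]<1.9*F[...,1])
    m=wood&(Z>51)&(Z<58.5)&(abs(L[...,0]-69)<9)&(abs(L[...,1])<142)
    if m.sum()<30: continue
    Q=L[m]; l=cv2.fitLine(Q.astype(np.float32),cv2.DIST_HUBER,0,.01,.01).ravel()
    sl=l[0]/l[1]
    e=wood&(Z>51)&(Z<58.5)&(abs(L[...,0])<60)
    print(n,m.sum(),"x at y=0:",l[2]-l[3]*sl,"slope deg",np.degrees(np.arctan(sl)),"y range",np.percentile(Q[:,1],[0.5,99.5]),"x pct",np.percentile(Q[:,0],[2,98]),"z",np.median(Z[m]), "end rims y", [np.percentile(L[e&(s*L[...,1]>130)][:,1],[2,98]) for s in (1,-1) if (e&(s*L[...,1]>130)).sum()>20])
    cv2.imwrite(f"pics/wall_{n}.png",im["frame"][...,::-1])
E
python3 wall.py; python3 c.py
```

```text
mean [ 0.636  -0.1971  0.1829] sd [0.     0.0003 0.0002]
t 15.02 pos [ 0.636  -0.1971  0.1829] q [-27.4  35.6  58.4   0.   86.1 -36.7] w 0.030352813209756635 F [-0.2526  0.4673 -1.5366]
ROW [-0.25  0.01  4.29] [ 0.01  0.01 -0.11]
wrist 2673 x at y=0: 68.61837 slope deg -0.14694901 y range [-140.5747  141.6111] x pct [62.9308 71.9217] z 54.82016040015964 end rims y [array([137.8748, 144.5438]), array([-144.791 , -136.9006])]
top 173 x at y=0: 67.801445 slope deg 0.21197242 y range [-132.6754  140.9522] x pct [63.392  72.1056] z 54.958069262228236 end rims y [array([137.4338, 144.4811]), array([-145.7964, -138.1536])]
scene 410 x at y=0: 70.65626 slope deg -0.13048144 y range [-141.4128  140.867 ] x pct [63.9637 74.0145] z 55.35105474930502 end rims y [array([139.0548, 146.0728]), array([-144.6351, -135.8592])]
red 4931 [[-9.7, -16.7, -41.4], [9.4, 10.8, -15.7], [32.4, 29.7, 41.0]]
-60 2011 [[-9.7, -14.9, -47.2], [3.7, -10.2, -34.9], [11.8, 44.9, -25.7]]
-25 711 [[-7.6, -15.0, -24.8], [10.8, -10.4, -17.9], [11.7, 15.1, -10.3]]
-10 1035 [[-7.2, -14.7, -9.4], [10.5, -7.0, -1.1], [11.7, 15.1, 9.0]]
10 890 [[0.7, -17.0, 10.8], [11.4, 18.1, 20.3], [32.3, 22.0, 28.8]]
30 284 [[-0.5, -14.4, 30.2], [11.5, 12.1, 35.1], [32.8, 29.3, 52.6]]
```

View pics/wall_wrist.png

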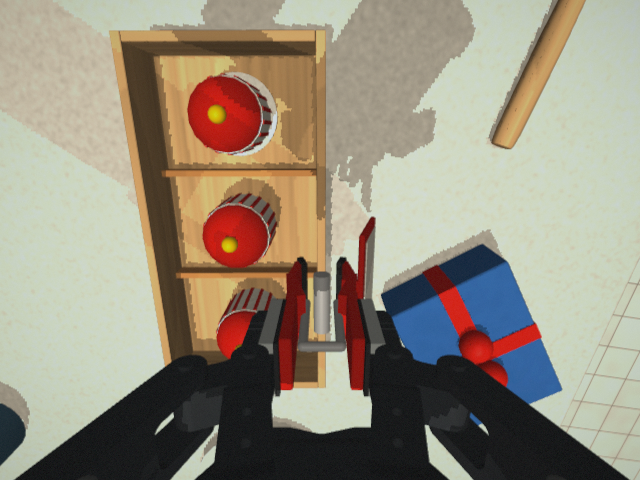

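The placed cupcake stands in the far compartment (bead at 217,114). The open jaws straddle the far wall (column 322), and the card is outside at (367,250). I'll go down.

Emit:
jog_arm:
  targets:
    - [-0.27,0,2.5,0,0,-0.1]
    - [-0.27,0,5,0,0,-0.1]
    - [-0.27,0,6,0,0,-0.1]
    - [-0.27,0,7.5,0,0,-0.1]
    - [-0.27,0,9,0,0,-0.1]
    - [-0.27,0,10,0,0,-0.1]
    - [-0.27,0,10.2,0,0,-0.1]
    - [-0.27,0,10.2,0,0,-0.1]

```text
time_s: 15.88
position: [0.6364, -0.2004, 0.0803]
tool_rot: [[-0.161, 0.987, -0.001], [0.987, 0.161, 0.0], [0.0, -0.001, -1.0]]
ft_force: [0.0, 0.1, 0.1]
grip_width: 0.03
gripper_force: 44.9
```

```bash
python3 -c "
from h import *
go([.6363,-.1998,.071],9.35)"; python3 c.py
```

```text
mean [ 0.6367 -0.2006  0.0813] sd [0.0001 0.0001 0.0002]
t 16.28 pos [ 0.6367 -0.2006  0.0813] q [-27.6  40.7  66.    0.   73.3 -36.9] w 0.030280923925041378 F [-1.1139  0.317  -1.1234]
ROW [ 0.09 -0.03  1.03] [ 0.03  0.02 -0.07]
red 6187 [[-10.7, -49.7, -36.4], [8.7, -10.4, -1.5], [32.2, 25.7, 63.0]]
-60 1981 [[-10.2, -15.0, -37.0], [3.3, -10.3, -35.0], [11.4, 15.3, -25.8]]
-25 675 [[-6.8, -14.8, -24.6], [10.8, 10.8, -17.8], [11.6, 15.1, -10.4]]
-10 1045 [[-6.9, -14.6, -9.5], [10.5, 7.6, -1.2], [11.7, 15.2, 9.3]]
10 1747 [[-10.1, -49.8, 12.1], [9.6, -16.9, 21.3], [31.7, 21.5, 29.2]]
30 739 [[-8.2, -48.4, 30.5], [11.3, -41.5, 39.4], [32.5, 28.9, 68.0]]
```

Emit:
jog_arm:
  targets:
    - [0.1,0,0.4,0,0,0]
    - [0.1,0,0.8,0,0,0]
    - [0.1,0,1.1,0,0,0]
    - [0.1,0,1.4,0,0,0]
    - [0.1,0,1.5,0,0,0]
    - [0.1,0,1.5,0,0,0]

```text
time_s: 16.83
position: [0.6365, -0.1994, 0.0713]
tool_rot: [[-0.162, 0.987, 0.003], [0.987, 0.162, -0.002], [-0.003, 0.003, -1.0]]
ft_force: [-14.1, 6.1, 38.7]
grip_width: 0.0306
gripper_force: 51.3
```

```bash
python3 -c "
from h import *
go([.6363,-.1998,.071],9.35)"; python3 c.py|head -3
```

```text
mean [ 0.6365 -0.1994  0.0713] sd [0. 0. 0.]
t 17.23 pos [ 0.6365 -0.1994  0.0713] q [-27.5  41.1  66.8  -0.   71.9 -36.8] w 0.029958696890526097 F [-14.6432   6.4712  38.4905]
ROW [-0.03 -0.02  0.03] [ 0.18  0.16 -0.04]
red 6336 [[-11.2, -49.7, -36.7], [8.6, -10.6, -1.4], [32.4, 25.0, 56.0]]
-60 1974 [[-10.1, -15.1, -38.3], [3.4, -10.4, -35.1], [11.5, 15.2, -25.8]]
-25 681 [[-6.5, -14.7, -24.8], [10.9, 10.8, -17.9], [11.7, 15.2, -10.4]]
```

The pin is seated on the edge, as the pin height matches. I'll ease the push a little, then open slowly so it springs shut.

Emit:
jog_arm:
  targets:
    - [0,0,-0.15,0,0,0]
    - [0,0,-0.15,0,0,0]

```text
time_s: 17.45
position: [0.6364, -0.1994, 0.0714]
tool_rot: [[-0.162, 0.987, 0.003], [0.987, 0.162, -0.002], [-0.002, 0.002, -1.0]]
ft_force: [-10.6, 4.6, 29.8]
grip_width: 0.03
gripper_force: 49.8
```

Emit:
jog_arm:
  targets:
    - [0,0,0,0,0,0]
  hand: 0.48
  newtons: 20

```text
time_s: 17.53
position: [0.6366, -0.1996, 0.0692]
tool_rot: [[-0.161, 0.987, 0.003], [0.987, 0.161, -0.002], [-0.002, 0.002, -1.0]]
ft_force: [-0.1, -0.2, -0.3]
grip_width: 0.0401
gripper_force: 3.9
```

Emit:
jog_arm:
  targets:
    - [0,0,0,0,0,0]
    - [0,0,0,0,0,0]
    - [0,0,0,0,0,0]

```text
time_s: 17.78
position: [0.6368, -0.1996, 0.0678]
tool_rot: [[-0.161, 0.987, 0.002], [0.987, 0.161, -0.001], [-0.001, 0.002, -1.0]]
ft_force: [-0.8, 1.5, 8.2]
grip_width: 0.041
gripper_force: 5.9
```

Emit:
jog_arm:
  targets:
    - [0,0,0,0,0,0]
    - [0,0,0,0,0,0]
    - [0,0,0,0,0,0]
    - [0,0,0,0,0,0]
  hand: 0.74

```text
time_s: 18.12
position: [0.636, -0.1994, 0.0664]
tool_rot: [[-0.161, 0.987, -0.001], [0.987, 0.161, 0.0], [0.001, -0.001, -1.0]]
ft_force: [0.2, 0.5, -0.5]
grip_width: 0.0632
gripper_force: 0.0
```

```bash
python3 -c "
from h import *
go([.6363,-.1998,.2],9.35)"; python3 c.py
```

```text
mean [ 0.6362 -0.1995  0.0668] sd [0.     0.     0.0001]
t 18.52 pos [ 0.6362 -0.1995  0.0668] q [-27.6  41.5  66.9   0.   71.7 -36.8] w 0.06322349574333667 F [-0.3753  0.4398  1.1134]
ROW [ -0.04   0.01 -13.32] [ 0.   -0.   -0.07]
red 8627 [[-10.1, -49.4, -39.5], [5.8, -9.8, -10.4], [31.7, 23.7, 50.6]]
-60 2950 [[-9.6, -21.8, -39.6], [2.9, -15.6, -36.9], [11.3, 23.9, -25.4]]
-25 1395 [[-9.0, -19.4, -24.7], [5.4, 14.8, -17.9], [11.4, 19.7, -10.4]]
-10 1896 [[-9.6, -49.7, -9.5], [5.6, -10.9, -4.9], [12.8, 16.2, 9.6]]
10 1794 [[-8.3, -48.6, 10.4], [9.6, -7.4, 18.3], [31.8, 18.7, 29.5]]
30 592 [[-10.2, -48.2, 30.1], [10.2, -41.0, 38.4], [32.3, 19.7, 57.1]]
```

Emit:
jog_arm:
  targets:
    - [0,0,-1.5,0,0,0]
    - [0,0,-3.5,0,0,0]
    - [0,0,-6,0,0,0]
    - [0,0,-9,0,0,0]
    - [0,0,-12,0,0,0]
    - [-2,0,-15,0,0,0]
    - [-4,-3,-17,0,0,0]
    - [-4,-3,-17,0,0,0]

```text
time_s: 19.23
position: [0.6118, -0.2479, 0.2422]
tool_rot: [[-0.158, 0.987, 0.006], [0.987, 0.158, -0.006], [-0.007, 0.005, -1.0]]
ft_force: [0.5, -0.5, 0.2]
grip_width: 0.0634
gripper_force: 0.0
```

```bash
python3 - <<'E'
from h import *
go([.6363,-.1998,.2],9.35)
a=np.radians(9.4); M=np.array([[np.cos(a),np.sin(a),0],[-np.sin(a),np.cos(a),0],[0,0,1]])
pics=[]
for n in ("wrist","scene"):
    im=env.get_image(n); P=cloud(im);F=im["frame"].astype(int)
    L=(P-[.6362,-.199,0])@M.T*1e3; z=L[...,2]
    red=(F[...,0]>1.8*F[...,1])&(abs(L[...,1])<45)&(L[...,0]<40)&(L[...,0]>-28)&(z>5)
    print(n,red.sum(),"zmax",np.percentile(z[red],99))
    for lo,hi in ((5,40),(60,75),(75,90),(90,103),(103,120)):
        for s in (1,-1):
            m=red&(z>lo)&(z<hi)&(s*L[...,0]>0)
            if m.sum()>8: print(lo,s,m.sum(),np.percentile(L[m],[3,50,97],axis=0).round(1).tolist())
    pics.append(im["frame"])
s=pics[1]; c=cv2.resize(s[210:315,110:280],(680,420),interpolation=cv2.INTER_CUBIC)
cv2.imwrite("pics/f1.png",c[...,::-1])
E
```

```text
mean [ 0.613  -0.2436  0.2366] sd [0.0003 0.001  0.0013]
t 19.63 pos [ 0.613  -0.2436  0.2366] q [-31.9  33.2  54.    0.   92.9 -41.2] w 0.0632641035018064 F [-0.1172 -0.1339  0.5377]
ROW [3.94 3.02 3.66] [-0.07 -0.06 -0.02]
wrist 1435 zmax 106.64847177470035
5 1 93 [[6.8, -27.4, 15.8], [17.0, 8.3, 35.9], [18.5, 29.5, 39.7]]
5 -1 13 [[-8.3, -11.5, 33.6], [-6.6, 0.8, 35.5], [-6.2, 10.9, 38.5]]
60 1 142 [[9.9, -11.0, 62.4], [12.2, 2.4, 72.1], [14.3, 10.7, 74.3]]
60 -1 132 [[-14.1, -11.0, 62.8], [-11.1, 1.2, 72.4], [-9.0, 10.7, 74.4]]
75 1 167 [[14.2, -10.2, 75.5], [15.8, 0.7, 83.0], [17.2, 10.1, 89.4]]
75 -1 55 [[-17.1, -8.7, 75.4], [-14.5, 3.1, 83.6], [-13.2, 10.7, 87.1]]
90 1 161 [[16.9, -10.0, 90.5], [18.3, 0.4, 96.8], [19.6, 10.1, 102.6]]
90 -1 60 [[-19.2, -8.7, 91.7], [-16.8, 2.5, 96.4], [-15.6, 10.7, 102.1]]
103 1 182 [[19.5, -10.3, 103.4], [21.5, -0.4, 104.9], [23.9, 9.6, 106.2]]
103 -1 193 [[-22.4, -10.4, 104.3], [-20.1, -0.3, 105.6], [-17.8, 9.9, 107.0]]
scene 520 zmax 409.74363827590383
5 1 32 [[3.0, -40.2, 17.2], [4.4, 11.0, 23.8], [22.2, 29.4, 37.9]]
60 1 14 [[12.4, -7.1, 62.5], [17.7, 6.8, 70.6], [19.3, 11.6, 74.4]]
60 -1 23 [[-13.0, -6.9, 61.2], [-9.8, 5.3, 68.3], [-5.3, 11.6, 74.7]]
75 1 19 [[16.9, -8.2, 75.5], [20.8, 6.3, 82.9], [22.4, 11.4, 88.2]]
75 -1 38 [[-15.7, -7.2, 75.4], [-13.1, 3.3, 82.4], [-5.1, 11.0, 89.6]]
90 1 18 [[21.4, -8.6, 91.7], [23.5, -0.5, 95.8], [25.1, 10.6, 102.8]]
90 -1 42 [[-18.0, -10.5, 90.3], [-15.8, 0.6, 96.3], [-5.3, 11.2, 102.8]]
103 1 19 [[21.5, -9.1, 103.7], [24.1, 2.5, 105.5], [25.3, 11.2, 108.5]]
103 -1 28 [[-20.8, -8.3, 103.1], [-18.2, 2.0, 106.7], [-15.9, 11.6, 110.6]]
```

View pics/f1.png

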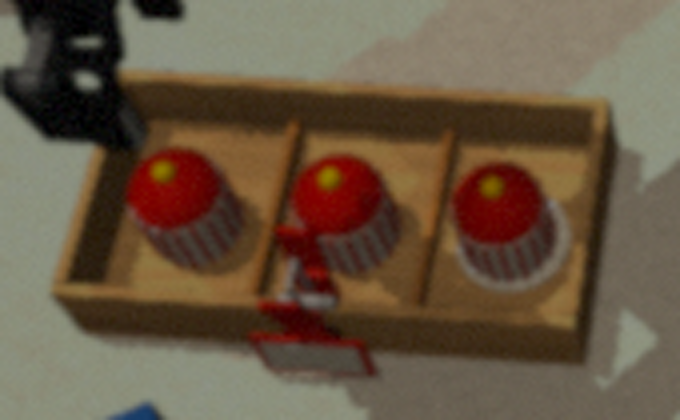

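The clip is clamped at the middle of the far wall with its card outside (crop 315,355). All three cupcakes stand upright, the placed one on its disc (crop 500,230), and the gripper is clear.

```bash
python3 -c "
from rig import env
print(env.close_job())"
```

```text
the job is handed in; nothing more can be done
None
```

The job is handed in at about 20 s. The red cupcake stands upright within about 1 mm of the disc's centre. The red clip is fully down and shut, square on the middle of the far wall with its card outside.

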